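Park the dish brush and hold the milk pan under the tap

ROBOT

A 6-joint arm with a two-finger parallel gripper is mounted at the origin on the work surface. World frame = base frame: x ahead of the robot, y to its left, z up, the work surface at z = 0. Lengths are in mm, angles in rad, forces in N, time in s.
With the tool pointing down it reaches from about 350 to 875 mm from the base axis. Payload 4.2 kg.
Tool frame: the origin (TCP) lies midway between the tips of the shut fingers; the grasp point (between the pads) lies 19 mm behind it (arm.hold_point_z is the distance from the TCP to the grasp point, in mm); z points along the fingers, y is the line along which they close (so a half turn about z gives the same grasp; the last joint's range is limited). The gripper opens to 85 mm and grips with 20 to 120 N. Pads are 22 mm wide; open, the fingers measure 114 mm over their backs; the gripper's body (76 mm by 85 mm) begins 54 mm behind the grasp point. The pads swing forward as they close: fully open they stand 13 mm farther back than shut.
Start: joints at [-1.075, 0.385, 0.008, 0, -1.194, -0.259], TCP at [146.638, -607.533, 231.312] pointing down, gripper open.
Joint ranges: [-3.14, 3.14], [-1.21, 2.06], [-1.07, 1.41], [-3.16, 2.05], [-2.99, -0.16], [-3.1, 3.1]. Speed limits (rad/s): [2.79, 2.79, 3.14, 3.14, 3.14, 3.14].

INTERFACE

Orientations are given as a unit quaternion [x, y, z, w].
In Python, from bench import arm, vision gives the robot as it stands. The module is installed in compiled form; this text tells all that it offers.
- The arm moves only by the tool servo_tool, never from a script. Its argument "plan" is a list of rows, each a list of 7 numbers: the shift along the world's x, y, z each as a share of 300 mm, from -1 to 1, then the turn, a rotation vector about the world's x, y, z each as a share of 2 rad, from -1 to 1, then the opening, from 0 (shut) to 1 (fully open). A call has 1 to 20 rows; each row shifts and turns the commanded pose from where the row before left it; what a row does not reach is not made up. A row lasts 1/8 s, in which the tool goes at most 62.5 mm and 10.7 degrees, less where a joint would pass 70% of its speed; a pose out of reach is approached as far as the arm can. A call with a number of a shift or a turn outside -1 to 1 is refused whole. A call with a gripper value outside its range is refused whole. The fingers move at their own pace and stop on an object; the grip force is fixed at half the most. Time passes only in rows, so rows that do not move let the fingers close. It gives the time, the measured TCP pose, the force, the opening and the grip force at its end, in the units of the state.
- arm.read_state(): the state, without advancing time (a new reading comes with each control period).
- vision.get_image(name): name is "scene" or "top" or "wrist"; returns a dict with "image" (480x640x3 uint8, red, green, blue), "z_map" (480x640 float32, mm along the optical axis (not along the pixel's ray), 0 where there is no reading), "K" (3x3 intrinsics, pixels), "world_to_cam" (4x4, takes a point from world to camera coordinates); the wrist camera has in their place "mount" (4x4, takes a point from camera to tool coordinates, whose origin is the TCP and whose axes are the flange's). Camera axes: x right, y down, z forward; pixel columns grow to the right and rows downward; lengths in mm; the calibration is good to about 2 mm. A picture is of the moment at which its call begins: read the wrist's pose just before it.
- arm.job_done(): hands the job in; it is judged then, once.
The state is a dict: "clock": time; "joints": joint angles; "joint_vel": joint speeds; "joint_efforts": joint torques, N m; "position": TCP position; "ee_rot": TCP orientation; "contact_force": force on the tool from outside, world axes, zero at the start; "wrist_torque": the same for the moment, N m; "gripper_width": finger opening in mm; "grasp_force": force on a finger pad.
Only numpy, scipy, OpenCV 4.12 (cv2) and the standard library are available. Lean on these libraries where they do the work, as an engineer would, in place of code of your own. Each camera call takes 0.05 s, during which the arm holds its last target. There are 200 camera calls.

TASK

The milk pan on the cutting board has been scrubbed and now needs rinsing. Stand the dish brush in the stoneware holder, handle down and bristles up, and let go of it; then take the pan by its handle and hold it in the air under the tap's spray head, level and mouth up, centred under the nozzle with its rim about 5 cm below it. Finish holding the pan still there, with the brush left standing, the tap not pushed aside, and the soap bottle and the mug left alone.

Things in the scene. Friction and masses are not known exactly. Their poses are not given: they have to be found in the camera images.
- board: wooden cutting board, 394 x 320 x 18 mm, lying across the left part of the open sink, fixed; origin at the centre of its underside; top 3 mm above the worktop (z = 0.003). Pan and brush lie on it side by side in either order, both pointing roughly along x. Right of it (towards -y) the sink is open, 0.2 m deep
- brush: wooden dish brush, 245 mm long, 0.07 kg, lying on its bristles and handle end, head away from the robot (+x at yaw 0). Origin on the board below brush_grip; x level towards the head, z up. Straight handle 190 mm long, 14 wide (y), 16 thick, rising at 8.2 degrees to the head; head and bristles 66 x 46 mm, 44 mm high, at x = 34 to 100 mm. Balances about 26 mm headward of brush_grip
- brush_grip (a point): point on the brush handle's centre line, 146 mm from brush_end, 30 mm above the board as it lies: a good place to grip
- brush_end (a point): centre of the bare end of the brush handle (the end that goes down into the holder)
- holder: round white stoneware brush holder standing on the worktop to the right of the sink, loose, 0.65 kg, 110 mm high, outside diameter 84 mm, mouth about 70 mm wide inside, walls 6 mm; origin at the centre of its underside, z up
- holder_rim (a point): centre of the holder's mouth, at rim height (110 mm)
- holder_floor (a point): centre of the holder's inner floor, 8 mm above its underside
- pan: small stainless milk pan, 0.3 kg, mouth up on the board: diameter 110 mm (114 at the rim), 65 high, wall 3; straight black side handle 16 mm wide, 18 high, level, its middle 52 mm above the underside, running along the pan's -x from 75 to 200 mm from its axis (towards the robot at yaw 0). Origin at the centre of its underside, z up
- pan_rim (a point): centre of the pan's mouth, at rim height (65 mm)
- pan_grip (a point): centre line of the pan's handle, 105 mm from the pan's axis
- tap_nozzle (a point): centre of the nozzle face, 254 mm above the worktop, at the lower end of the tap's spray head: an upright cylinder 38 mm wide, 125 tall, hung from a spring arc (top at 480 mm) and a docking arm 80 mm above the nozzle, which reach 200 mm from the tap's column at x = 0.845, y = -0.06 behind the sink. The spout swivels: the head stands elsewhere over the open sink each time, and stays unless pushed
- soap: blue bottle of washing-up liquid, 60 mm diameter, 170 mm high, on the worktop right of the sink, beyond the holder; leave alone; origin at the centre of its underside
- mug: blue mug, 80 mm diameter, 90 mm high, on the worktop left of the sink; leave alone; origin at the centre of its underside
Not all that is in view belongs to the job. Of the things that look like the holder, take the one that is farthest to the robot's left at the start.

How it is judged (in metres and radians):
On the way:
1. the brush stands handle down in the holder and has been let go (horizontal distance between brush_end and holder_floor below 0.036 m and z of brush_end in the frame of holder below 0.035 m and angle between brush's own x axis and vertical below 0.75 rad and angle between holder's own z axis and vertical below 0.1 rad and contact force between brush and the fingers below 0.05 N and contact force between brush and the arm below 0.05 N), for 0.3 s.
At the end, for the whole second after the job is handed in: Fingers alone hold the pan still, mouth up, level within 10 degrees, rim centre within 25 mm of the nozzle's axis and 25 to 80 mm below it; the brush rests in the upright holder, handle end at the bottom, bristles up, leaning under 43 degrees, not touched by the gripper (horizontal distance between pan_rim and tap_nozzle below 0.025 m and z of pan_rim in the frame of tap_nozzle between -0.08 and -0.025 m and angle between pan's own z axis and vertical below 0.175 rad and linear speed of each of pan, brush below 0.03 m/s and contact force between pan and the fingers above 1 N and contact force between pan and holder below 0.05 N and contact force between pan and board below 0.05 N and horizontal distance between brush_end and holder_floor below 0.036 m and z of brush_end in the frame of holder below 0.035 m and angle between brush's own x axis and vertical below 0.75 rad and angle between holder's own z axis and vertical below 0.1 rad and contact force between brush and the fingers below 0.05 N); the arm keeps its last pose, push and grip.
It fails at once if the tap is pushed aside (nozzle moved over 20 mm) (distance of tap_nozzle from where it was at the start of the episode above 0.02 m).
It fails at once if soap bottle or mug moved over 30 mm or tipped (distance of any of soap, mug from where it was at the start of the episode above 0.03 m or angle between any of soap, mug's own z axis and vertical above 0.4 rad).
It also fails if it takes over 70 s, if anything falls off the work surface, if the arm or the gripper's body presses on something with over 40 N, if the wrist force passes 120 N, or if a joint passes its speed limit or range.

## Working session

There is one attempt and no reset: what is moved stays moved. The work goes in short steps, Python scripts to look and compute and a tool call to move; the robot and the scene stay as the last step left them, time stands still between calls to the robot, and variables do not carry over. Pictures are saved under pics/ and viewed, at most 10 in all, crops included, and the job is handed in when it is done.

Besides the shell and the picture viewer there is one more tool, called after "Call:" in YAML: its name, and indented under it one key for each argument. servo_tool: Moves the arm, as the interface text tells. Its arguments: {"type":"object","properties":{"plan":{"type":"array"}},"required":["plan"]}

```bash
mkdir -p pics; cat > h.py <<'E'
import numpy as np, cv2
from bench import arm, vision
from scipy.spatial.transform import Rotation as R
def grab(n):
    s=arm.read_state(); d=vision.get_image(n)
    if n=="wrist":
        T=np.eye(4); T[:3,:3]=R.from_quat(s["ee_rot"]).as_matrix(); T[:3,3]=s["position"]
        c2w=T@d["mount"]
    else: c2w=np.linalg.inv(d["world_to_cam"])
    K=d["K"]; z=d["z_map"]; v,u=np.mgrid[:480,:640]
    P=np.stack([(u-K[0,2])/K[0,0]*z,(v-K[1,2])/K[1,1]*z,z],-1)
    W=P@c2w[:3,:3].T+c2w[:3,3]; W[z==0]=np.nan
    np.savez(f"{n}.npz",W=W,img=d["image"],K=K,c2w=c2w)
    return d["image"],W
def save(f,img): cv2.imwrite("pics/"+f,cv2.cvtColor(img,cv2.COLOR_RGB2BGR))
E
python3 - <<'E'
from h import *
for n in("scene","top"):
    i,W=grab(n); save(n+"1.png",i)
s=arm.read_state();print(s["position"],s["ee_rot"],arm.hold_point_z,s["clock"])
E
```

```text
[ 146.49627659 -607.05941447  230.35033902] [-1.18033302e-01  9.93009171e-01  9.48595294e-04 -1.60789582e-04] 18.700000000000003 0.1
```

View pics/scene1.png

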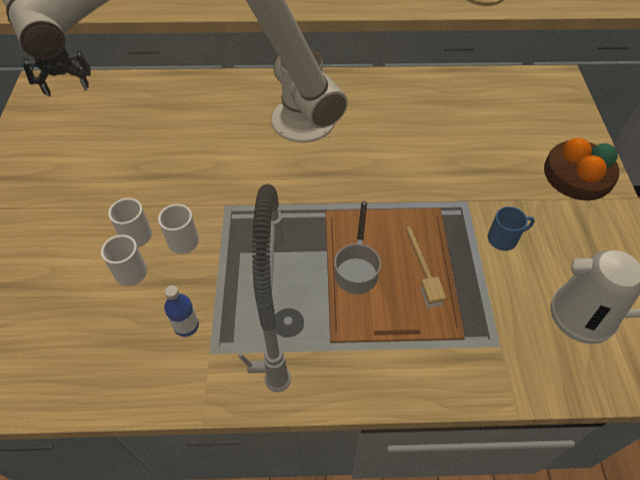

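View pics/top1.png

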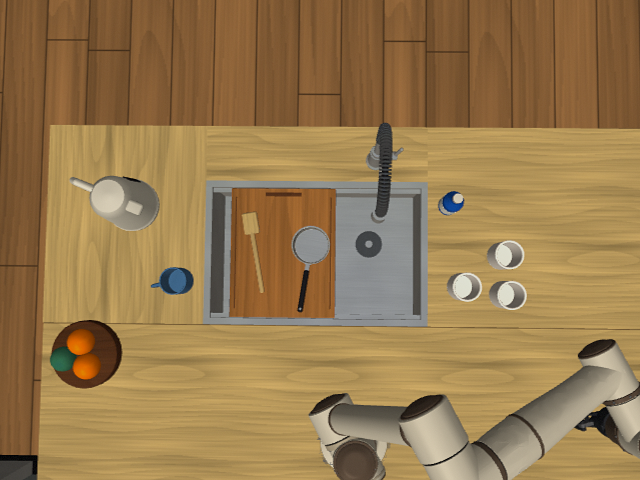

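Scene view: three white holder-like cylinders at (130,222), (180,229) and (125,261). In the top view they are at (509,295), (464,287) and (506,255). +y is left in the top view, so the one at top (464,287) is farthest to the robot's left. I'll measure everything and confirm that holder in a crop.

```bash
python3 - <<'E'
from h import *
d=np.load("top.npz");W=d["W"];img=d["img"]
save("holders.png",cv2.resize(img[180:320,430:540],None,fx=5,fy=5,interpolation=cv2.INTER_CUBIC)[:600])
np.set_printoptions(precision=1,suppress=True)
for n in("top","scene"):
    D=np.load(n+".npz");W=D["W"];g=D["img"].astype(int)
    X,Y,Z=W[...,0],W[...,1],W[...,2]
    def blob(name,m):
        k,l,st,c=cv2.connectedComponentsWithStats(m.astype(np.uint8))
        for i in range(1,k):
            if st[i,4]>25:
                p=W[l==i]; (cc,r)=cv2.minEnclosingCircle(p[:,:2].astype(np.float32)); print(n,name,st[i,4],"px",c[i],"circ",np.array(cc),r,"z",np.median(p[:,2]),"mean",p.mean(0))
    blob("holder",(Z>100)&(Z<118)&(Y<-180)&(X>250)&(Y>-480)&(X<600))
    m=(X>300)&(X<760)&(Y>-60)&(Y<270)
    blob("panrim",m&(Z>62)&(Z<76)&(Y<160))
    blob("handle",m&(Z>50)&(Z<76)&(g.max(-1)<70))
    blob("brush",m&(Z>14)&(Z<60)&(g[...,0]>g[...,2]+30))
    blob("sprayhead",(Z>245)&(Z<400)&(X>450)&(X<830)&(Y>-320)&(Y<150))
    blob("arc",(Z>440)&(Z<500)&(X>500)&(X<900)&(Y>-320)&(Y<150))
    blob("soap",(Z>100)&(Y<-180)&(X>600)&(X<800)&(Y>-400))
E
```

```text
top holder 209 px [509.8 254.2] circ [ 554.8 -437.8] 42.07752990722656 z 109.23362873289284 mean [ 555.1 -439.4  108.9]
top holder 212 px [467.6 287.1] circ [ 461.  -317.9] 42.02938461303711 z 108.2249757445403 mean [ 460.2 -319.3  108.4]
top holder 197 px [510.9 294.8] circ [ 440.3 -443.7] 42.26477813720703 z 109.18189895065552 mean [ 439.8 -441.7  109.2]
top panrim 45 px [317.9 229.6] circ [613.8 114.9] 37.32567596435547 z 68.28328226548524 mean [623.7 110.8  68.4]
top panrim 98 px [304.  284.6] circ [458.  148.2] 47.309452056884766 z 65.59058798787396 mean [462.  149.6  65.9]
top handle 201 px [302.9 290.2] circ [444.9 153.8] 61.198341369628906 z 63.22488548287242 mean [445.5 152.9  63.1]
top sprayhead 128 px [377.7 216.7] circ [643.8 -53.1] 18.462873458862305 z 341.892847117712 mean [635.3 -48.5 336.2]
top arc 963 px [385.  165.3] circ [744.3 -56.1] 95.55461120605469 z 477.25358298627657 mean [738.5 -56.  474.6]
top soap 331 px [453.4 201. ] circ [ 706.7 -280. ] 29.867876052856445 z 121.30460478477312 mean [ 703.6 -275.1  130.8]
scene holder 308 px [125.1 210.4] circ [ 441.3 -442
[... 312 characters left out ...]

scene panrim 64 px [360.9 227.6] circ [473.2 149.8] 35.1407470703125 z 63.54481664103764 mean [476.1 150.4  63.9]
scene panrim 160 px [348.3 259.5] circ [580.6 134.4] 58.532249450683594 z 66.13009490370507 mean [573.4 113.   66.2]
scene handle 195 px [361.6 221.1] circ [450.8 156.7] 58.4893684387207 z 62.02406684101493 mean [453.6 154.   61.9]
scene sprayhead 613 px [275.1 233.9] circ [709.6 -46.1] 79.64676666259766 z 328.1420116591669 mean [678.5 -45.7 325.3]
scene arc 1471 px [262.3 227.5] circ [750.3 -52.5] 93.27906799316406 z 478.5193521604418 mean [771.3 -54.3 474.2]
scene soap 634 px [176.  302.1] circ [ 710.  -277.5] 29.672487258911133 z 121.73376952722958 mean [ 716.9 -274.4  130.6]
```

View pics/holders.png

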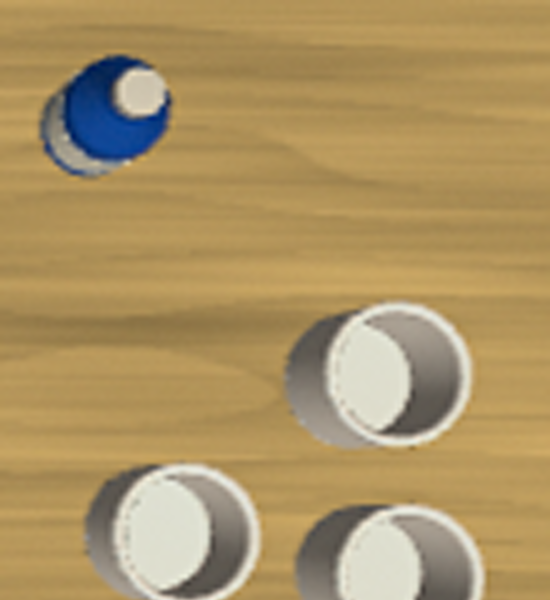

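The crop confirms three alike empty white holders. The one at crop (185,533), i.e. top (467,287), world about (461,-317), has the largest y and is the target. Next: brush, pan and nozzle in finer detail.

```bash
cat >> h.py <<'E'
np.set_printoptions(precision=1,suppress=True)
def fitcirc(p):
    A=np.c_[2*p[:,:2],np.ones(len(p))]; s=np.linalg.lstsq(A,(p[:,:2]**2).sum(1),rcond=None)[0]
    return s[:2],np.sqrt(s[2]+s[0]**2+s[1]**2)
def line(p):
    vx,vy,x,y=cv2.fitLine(p[:,:2].astype(np.float32),cv2.DIST_HUBER,0,.01,.01).ravel()
    if vx<0: vx,vy=-vx,-vy
    return np.array([x,y]),np.degrees(np.arctan2(vy,vx)),np.array([vx,vy])
def measure(n):
    D=np.load(n+".npz");W=D["W"];g=D["img"].astype(int); X,Y,Z=W[...,0],W[...,1],W[...,2]
    m=(X>330)&(X<740)&(Y>20)&(Y<330)
    b=W[m&(Z>12)&(Z<60)&(Y>200)]
    if len(b)>20:
        h=b[b[:,0]>b[:,0].max()-60]; l=line(b[b[:,0]<b[:,0].max()-75]); t=(b[:,:2]-l[0])@l[2]
        print(n,"brush",len(b),"line",*l,"lowend",l[0]+l[2]*t.min(),"headend",l[0]+l[2]*t.max(),"maxz",b[:,2].max())
    k=W[m&(Z>50)&(Z<76)&(Y<215)&(g.max(-1)<60)]
    if len(k)>20:
        l=line(k); t=(k[:,:2]-l[0])@l[2]; print(n,"panhandle",len(k),*l,"ends",l[0]+l[2]*t.min(),l[0]+l[2]*t.max(),"z",np.median(k[:,2]))
    r=W[m&(Z>62)&(Z<76)&(Y<215)&(g.max(-1)>=80)&(X>500)]
    if len(r)>20: print(n,"panrim",len(r),*fitcirc(r))
E
python3 - <<'E'
from h import *
for n in("top","scene"):
    measure(n)
    D=np.load(n+".npz");W=D["W"]
    X,Y,Z=W[...,0],W[...,1],W[...,2]
    s=W[(Z>256)&(Z<325)&(X>560)&(X<700)&(abs(Y+50)<60)]
    if len(s)>10: print(n,"head",len(s),s.min(0),s.max(0),*fitcirc(s))
print(vision.get_image("wrist")["mount"])
E
```

```text
top brush 733 line [557.5 297.3] 8.780066 [1.  0.2] lowend [335.3 263. ] headend [737.5 325.1] maxz 59.184826873822885
top panhandle 189 [446.2 153.3] -8.163584 [ 1.  -0.1] ends [384.3 162.2] [586.3 133.2] z 63.292019703258575
top panrim 155 [579.1 132.2] 54.46177615782931
top head 35 [626.9 -64.8 265.4] [649.7 -34.7 306.3] [644.6 -53.2] 17.479804002860913
scene brush 767 line [529.6 294.4] 9.043935 [1.  0.2] lowend [440.5 280.2] headend [682.  318.6] maxz 53.374384183905704
scene panhandle 158 [457.7 153. ] -7.95958 [ 1.  -0.1] ends [396.5 161.5] [508.2 145.9] z 62.14144490926685
scene panrim 241 [582.2 134.3] 53.99056924830244
scene head 178 [642.3 -65.1 256.3] [666.4 -33.4 324.3] [649.7 -48.9] 13.556227976336945
[[  -0.    -0.9   -0.3   82.1]
 [   1.    -0.     0.    -0.9]
 [  -0.    -0.3    0.9 -142.3]
 [   0.     0.     0.     1. ]]
```

Estimates: brush_grip about (583,303) at yaw 9°, pan axis about (580,133) with handle yaw -8°, nozzle about (645,-51). Moving above the brush.

Call:
servo_tool:
  plan:
    - [0.072, 0.15, 0.008, 0, 0, -0.002, 1]
    - [0.072, 0.15, 0.008, 0, 0, -0.002, 1]
    - [0.072, 0.15, 0.008, 0, 0, -0.002, 1]
    - [0.072, 0.15, 0.008, 0, 0, -0.002, 1]
    - [0.072, 0.15, 0.008, 0, 0, -0.002, 1]
    - [0.072, 0.15, 0.008, 0, 0, -0.002, 1]
    - [0.072, 0.15, 0.008, 0, 0, -0.002, 1]
    - [0.072, 0.15, 0.008, 0, 0, -0.002, 1]
    - [0.072, 0.15, 0.008, 0, 0, -0.002, 1]
    - [0.072, 0.15, 0.008, 0, 0, -0.002, 1]
    - [0.072, 0.15, 0.008, 0, 0, -0.002, 1]
    - [0.072, 0.15, 0.008, 0, 0, -0.002, 1]
    - [0.072, 0.15, 0.008, 0, 0, -0.002, 1]
    - [0.072, 0.15, 0.008, 0, 0, -0.002, 1]
    - [0.072, 0.15, 0.008, 0, 0, -0.002, 1]
    - [0.072, 0.15, 0.008, 0, 0, -0.002, 1]
    - [0.072, 0.15, 0.008, 0, 0, -0.002, 1]
    - [0.072, 0.15, 0.008, 0, 0, -0.002, 1]
    - [0.072, 0.15, 0.008, 0, 0, -0.002, 1]
    - [0.072, 0.15, 0.008, 0, 0, -0.002, 1]

```text
clock: 2.65
position: [579.0, 293.9, 279.0]
ee_rot: [-0.078, 0.997, -0.0, -0.0]
contact_force: [0.4, 0.1, 0.7]
gripper_width: 85.4
grasp_force: 0.0
```

```bash
python3 - <<'E'
from h import *
s=arm.read_state();print(s["position"],R.from_quat(s["ee_rot"]).as_matrix(),s["joints"],s["clock"])
i,W=grab("wrist"); save("w1.png",i); 
D=np.load("wrist.npz");g=D["img"].astype(int);X,Y,Z=W[...,0],W[...,1],W[...,2]
b=W[(Z>12)&(Z<60)&(Y>205)&(Y<345)&(X>425)&(X<695)]
l=line(b[b[:,0]<600]);t=(b[:,:2]-l[0])@l[2];print(len(b),*l,l[0]+l[2]*t.min(),l[0]+l[2]*t.max())
for a in(450,500,550,583):
  q=b[abs(b[:,0]-a)<4]; print(a,len(q),q.min(0)[1] if len(q) else 0,q.max(0)[1:] if len(q) else 0)
E
```

```text
[579.  293.9 279. ] [[-1.  -0.2 -0. ]
 [-0.2  1.  -0. ]
 [ 0.  -0.  -1. ]] [ 0.7  0.4  0.2 -0.  -1.3 -2.1] 2.65
3854 [516.2 291.9] 9.311653 [1.  0.2] [437.9 279. ] [676.9 318.2]
450 104 273.80497094007046 [288.5  22.9]
500 97 281.8698558592955 [296.8  30.8]
550 87 290.90660888938453 [305.1  37.8]
583 83 296.18166264828204 [310.4  43.1]
```

View pics/w1.png

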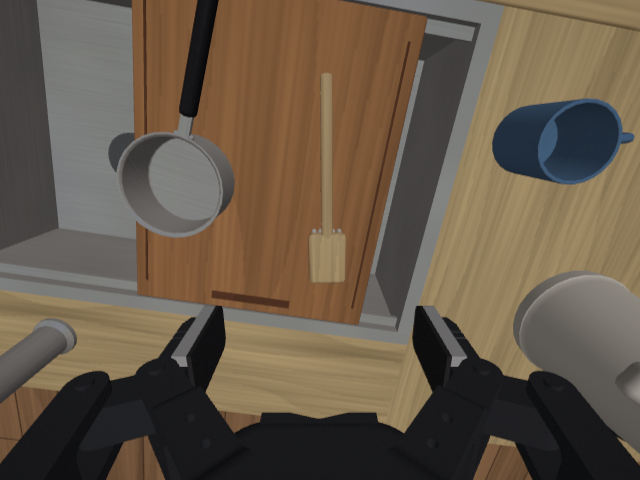

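The wrist view shows the brush handle from (326,75) to (328,235) with its head at (328,257); the pan is to its left at (177,185) and the mug is clear. Descend and grip.

Call:
servo_tool:
  plan:
    - [0.007, 0.03, 0, 0, 0, 0, 1]
    - [0, 0, -0.15, 0, 0, 0, 1]
    - [0, 0, -0.15, 0, 0, 0, 1]
    - [0, 0, -0.15, 0, 0, 0, 1]
    - [0, 0, -0.15, 0, 0, 0, 1]
    - [0, 0, -0.15, 0, 0, 0, 1]
    - [0, 0, -0.08, 0, 0, 0, 1]
    - [0, 0, -0.05, 0, 0, 0, 1]
    - [0, 0, 0, 0, 0, 0, 1]
    - [0, 0, 0, 0, 0, 0, 0]
    - [0, 0, 0, 0, 0, 0, 0]
    - [0, 0, 0, 0, 0, 0, 0]
    - [0, 0, 0, 0, 0, 0, 0]
    - [0, 0, 0, 0, 0, 0, 0]
    - [0, 0, 0, 0, 0, 0, 0]
    - [0, 0, 0, 0, 0, 0, 0]

```text
clock: 4.7
position: [581.0, 301.8, 15.9]
ee_rot: [-0.078, 0.997, 0.0, 0.0]
contact_force: [-0.6, -0.1, 4.5]
gripper_width: 12.7
grasp_force: 59.1
```

Call:
servo_tool:
  plan:
    - [0, 0, 0.05, 0, 0, 0, 0]
    - [0, 0, 0.13, 0, 0, 0, 0]
    - [0, 0, 0.15, 0, 0, 0, 0]
    - [0, 0, 0.15, 0, 0, 0, 0]
    - [0, 0, 0.15, 0, 0, 0, 0]
    - [0, 0, 0.15, 0, 0, 0, 0]
    - [-0.043, -0.143, 0, 0, 0, -0.027, 0]
    - [-0.043, -0.143, 0, 0, 0, -0.027, 0]
    - [-0.043, -0.143, 0, 0, 0, -0.027, 0]
    - [-0.043, -0.143, 0, 0, 0, -0.027, 0]
    - [-0.043, -0.143, 0, 0, 0, -0.027, 0]
    - [-0.043, -0.143, 0, 0, 0, -0.027, 0]
    - [-0.043, -0.143, 0, 0, 0, -0.027, 0]
    - [-0.043, -0.143, 0, 0, 0, -0.027, 0]
    - [-0.043, -0.143, 0, 0, 0, -0.027, 0]
    - [-0.043, -0.143, 0, 0, 0, -0.027, 0]
    - [-0.043, -0.143, 0, 0, 0, -0.027, 0]
    - [-0.043, -0.143, 0, 0, 0, -0.027, 0]
    - [-0.043, -0.143, 0, 0, 0, -0.027, 0]
    - [-0.043, -0.143, 0, 0, 0, -0.027, 0]

```text
clock: 7.2
position: [399.1, -300.3, 249.7]
ee_rot: [0.296, 0.955, 0.0, 0.0]
contact_force: [0.8, 0.2, -0.2]
gripper_width: 12.8
grasp_force: 58.5
```

Call:
servo_tool:
  plan:
    - [0.096, -0.037, 0.05, 0, 0, 0, 0]
    - [0.096, -0.037, 0.05, 0, 0, 0, 0]
    - [0.096, -0.037, 0.05, 0, 0, 0, 0]
    - [0, 0, 0, -0.046, -0.068, 0, 0]
    - [0, 0, 0, -0.046, -0.068, 0, 0]
    - [0, 0, 0, -0.046, -0.068, 0, 0]
    - [0, 0, 0, -0.046, -0.068, 0, 0]
    - [0, 0, 0, -0.046, -0.068, 0, 0]
    - [0, 0, 0, -0.046, -0.068, 0, 0]
    - [0, 0, 0, -0.046, -0.068, 0, 0]
    - [0, 0, 0, -0.046, -0.068, 0, 0]
    - [0, 0, 0, 0, 0, 0, 0]

```text
clock: 8.7
position: [466.0, -392.4, 381.2]
ee_rot: [0.211, 0.878, -0.256, 0.346]
contact_force: [-0.5, -1.0, -0.3]
gripper_width: 13.1
grasp_force: 58.8
```

```bash
python3 - <<'E'
from h import *
s=arm.read_state();print(s["position"],R.from_quat(s["ee_rot"]).as_matrix()[:,2].round(3),np.round(s["joints"],2))
for n in("scene","top"):
    i,W=grab(n); save(n+"2.png",i)
i=cv2.imread("pics/scene2.png")[120:300,80:300]; j=cv2.imread("pics/top2.png")[200:380,400:600]
cv2.imwrite("pics/c2.png",np.hstack([cv2.resize(i,(400,327)),cv2.resize(j,(363,327))]))
# depth of brush end: low points of brush
for n in("scene","top"):
    W=np.load(n+".npz")["W"];X,Y,Z=W[...,0],W[...,1],W[...,2]
    d=np.hypot(X-461.5,Y+317)
    for a in(135,150,170,190,210,230):
        q=W[(d<60)&(abs(Z-a)<10)]
        if len(q): print(n,a,len(q),q.min(0),q.max(0))
E
```

```text
[ 466.  -392.4  381.2] [ 0.5 -0.6 -0.6] [-0.6 -0.1 -0.8  1.7 -0.2 -3. ]
```

View pics/c2.png

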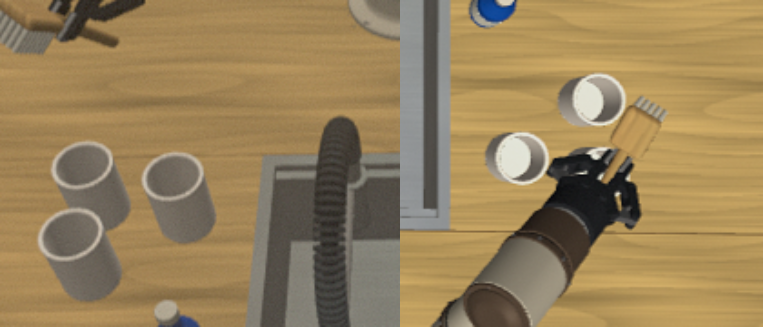

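The radial tilt drove the wrist into its singularity (j5 near its limit). I'll undo it and tilt with the tool pointing along about +10° yaw instead, which bends the wrist sideways and needs no j5 ≈ 0.

```bash
cat >> h.py <<'E'
def down(psi): p=np.radians(psi)/2; return R.from_quat([-np.sin(p),np.cos(p),0,0])
def aim(psi,tilt):  # tool down at yaw psi, then tilted forward along psi
    p=np.radians(psi); return R.from_rotvec(np.radians(tilt)*np.array([np.sin(p),-np.cos(p),0]))*down(psi)
def go(pos,rot):
    s=arm.read_state(); dp=np.array(pos)-s["position"]; rv=(rot*R.from_quat(s["ee_rot"]).inv()).as_rotvec()
    print("shift/300",(dp/300).round(3),"rot/2",(rv/2).round(3),"rows>=",max(np.linalg.norm(dp)/55,np.degrees(np.linalg.norm(rv))/9).round(1),"j",np.round(s["joints"],2),s["position"].round(1))
E
python3 - <<'E'
from h import *
go([440,-300,290],down(-34))
E
```

```text
shift/300 [-0.1  0.3 -0.3] rot/2 [ 0.4  0.3 -0.1] rows>= 5.7 j [-0.6 -0.1 -0.8  1.6 -0.2 -3. ] [ 467.2 -391.4  380.1]
```

```bash
sed -i 's/precision=1/precision=3/' h.py; python3 - <<'E'
from h import *
go([440,-320,320],down(-34))
E
```

```text
shift/300 [-0.091  0.238 -0.2  ] rot/2 [ 0.355  0.265 -0.056] rows>= 5.7 j [-0.63 -0.07 -0.78  1.65 -0.19 -2.98] [ 467.2 -391.4  380.1]
```

Call:
servo_tool:
  plan:
    - [0, 0, 0, 0.035, 0.026, -0.006, 0]
    - [0, 0, 0, 0.035, 0.026, -0.006, 0]
    - [0, 0, 0, 0.035, 0.026, -0.006, 0]
    - [-0.009, 0.024, -0.02, 0.035, 0.026, -0.006, 0]
    - [-0.009, 0.024, -0.02, 0.035, 0.026, -0.006, 0]
    - [-0.009, 0.024, -0.02, 0.035, 0.026, -0.006, 0]
    - [-0.009, 0.024, -0.02, 0.035, 0.026, -0.006, 0]
    - [-0.009, 0.024, -0.02, 0.035, 0.026, -0.006, 0]
    - [-0.009, 0.024, -0.02, 0.035, 0.026, -0.006, 0]
    - [-0.009, 0.024, -0.02, 0.035, 0.026, -0.006, 0]
    - [-0.009, 0.024, -0.02, 0, 0, 0, 0]
    - [-0.009, 0.024, -0.02, 0, 0, 0, 0]
    - [-0.009, 0.024, -0.02, 0, 0, 0, 0]

```text
clock: 10.42
position: [441.5, -333.9, 338.0]
ee_rot: [0.291, 0.954, -0.053, 0.053]
contact_force: [0.8, -0.2, -0.6]
gripper_width: 12.7
grasp_force: 58.7
```

```bash
python3 - <<'E'
from h import *
go([460,-320,300],down(10))
E
```

```text
shift/300 [ 0.062  0.046 -0.127] rot/2 [0.05  0.059 0.383] rows>= 5.0 j [-0.3   0.13 -0.12  0.11 -1.21 -1.9 ] [ 441.5 -333.9  338. ]
```

Call:
servo_tool:
  plan:
    - [0.01, 0.008, -0.021, 0.008, 0.01, 0.064, 0]
    - [0.01, 0.008, -0.021, 0.008, 0.01, 0.064, 0]
    - [0.01, 0.008, -0.021, 0.008, 0.01, 0.064, 0]
    - [0.01, 0.008, -0.021, 0.008, 0.01, 0.064, 0]
    - [0.01, 0.008, -0.021, 0.008, 0.01, 0.064, 0]
    - [0.01, 0.008, -0.021, 0.008, 0.01, 0.064, 0]
    - [0, 0, 0, 0.008, -0.046, 0, 0]
    - [0, 0, 0, 0.008, -0.046, 0, 0]
    - [0, 0, 0, 0.008, -0.046, 0, 0]
    - [0, 0, 0, 0.008, -0.046, 0, 0]
    - [0, 0, 0, 0, 0, 0, 0]

```text
clock: 11.8
position: [458.4, -320.6, 301.2]
ee_rot: [-0.085, 0.979, 0.013, 0.185]
contact_force: [0.9, 0.0, -0.3]
gripper_width: 12.8
grasp_force: 58.7
```

```bash
python3 - <<'E'
from h import *
go([490,-311,290],aim(10,72))
E
```

```text
shift/300 [ 0.105  0.032 -0.037] rot/2 [ 0.079 -0.435  0.002] rows>= 5.6 j [-0.44  0.11 -0.14 -0.24 -1.02 -0.86] [ 458.4 -320.6  301.2]
```

Call:
servo_tool:
  plan:
    - [0.01, 0.003, 0, 0.008, -0.043, 0, 0]
    - [0.01, 0.003, 0, 0.008, -0.043, 0, 0]
    - [0.01, 0.003, 0, 0.008, -0.043, 0, 0]
    - [0.01, 0.003, 0, 0.008, -0.043, 0, 0]
    - [0.01, 0.003, 0, 0.008, -0.043, 0, 0]
    - [0.01, 0.003, 0, 0.008, -0.043, 0, 0]
    - [0.01, 0.003, 0, 0.008, -0.043, 0, 0]
    - [0.01, 0.003, 0, 0.008, -0.043, 0, 0]
    - [0.01, 0.003, 0, 0.008, -0.043, 0, 0]
    - [0.01, 0.003, 0, 0.008, -0.043, 0, 0]
    - [0, 0, 0, 0, 0, 0, 0]

```text
clock: 13.18
position: [489.1, -312.1, 298.3]
ee_rot: [-0.067, 0.81, 0.054, 0.58]
contact_force: [-0.9, -1.0, -0.1]
gripper_width: 13.2
grasp_force: 58.8
```

```bash
python3 - <<'E'
from h import *
go([490,-311,290],aim(10,72))
E
```

```text
shift/300 [ 0.003  0.004 -0.028] rot/2 [-0.003 -0.008  0.001] rows>= 0.2 j [-0.98  0.18 -0.25 -1.42 -1.07  0.32] [ 489.1 -312.1  298.3]
```

```bash
python3 - <<'E'
from h import *
t=np.array([np.cos(.175),np.sin(.175)])
for n in("scene","top"):
    i,W=grab(n); X,Y,Z=W[...,0],W[...,1],W[...,2]
    D=np.load(n+".npz");g=i.astype(int)
    wood=(g[...,0]>g[...,2]+35)
    for a in(165,175,185,195,205,215,225,240):
        q=W[(np.hypot(X-465,Y+317)<70)&(abs(Z-a)<5)&wood]
        if len(q): print(n,a,len(q),np.median(q,0),q.min(0)[:2],q.max(0)[:2])
    save(n+"3.png",i)
i=cv2.imread("pics/scene3.png")[90:290,80:300]; j=cv2.imread("pics/top3.png")[200:380,420:620]
cv2.imwrite("pics/c3.png",np.hstack([cv2.resize(i,(440,400),interpolation=2),cv2.resize(j,(360,400))]))
E
```

```text
scene 165 10 [ 454.906 -312.496  167.27 ] [ 444.469 -321.184] [ 458.741 -309.876]
scene 175 15 [ 458.017 -314.514  174.456] [ 448.421 -320.959] [ 460.183 -308.996]
scene 185 15 [ 458.787 -310.734  184.27 ] [ 447.449 -319.505] [ 463.109 -307.794]
scene 195 16 [ 461.334 -311.658  195.316] [ 448.458 -319.304] [ 466.898 -308.58 ]
scene 205 15 [ 462.189 -311.775  205.975] [ 453.779 -319.671] [ 465.767 -306.584]
scene 215 15 [ 464.071 -313.842  215.182] [ 457.566 -320.063] [ 468.165 -307.424]
scene 225 16 [ 466.114 -312.38   225.43 ] [ 458.487 -321.025] [ 470.761 -306.07 ]
scene 240 15 [ 469.548 -311.261  242.172] [ 462.171 -318.391] [ 472.452 -307.006]
top 165 1 [ 441.854 -317.073  163.223] [ 441.854 -317.073] [ 441.854 -317.073]
top 175 5 [ 447.446 -312.388  174.376] [ 444.805 -314.366] [ 452.977 -311.772]
top 185 4 [ 449.073 -312.942  183.877] [ 445.178 -319.787] [ 455.843 -312.429]
top 195 6 [ 448.023 -313.14   196.091] [ 445.155 -316.134] [ 453.296 -310.431]
top 205 5 [ 453.43  -311.739  202.658] [ 448.134 -316.692] [ 458.794 -310.771]
top 215 5 [ 453.585 -312.324  215.284] [ 448.385 -316.587] [ 461.634 -310.755]
top 225 4 [ 455.105 -311.901  224.629] [ 451.215 -314.287] [ 456.454 -310.219]
top 240 1 [ 454.002 -312.135  235.534] [ 454.002 -312.135] [ 454.002 -312.135]
```

View pics/c3.png

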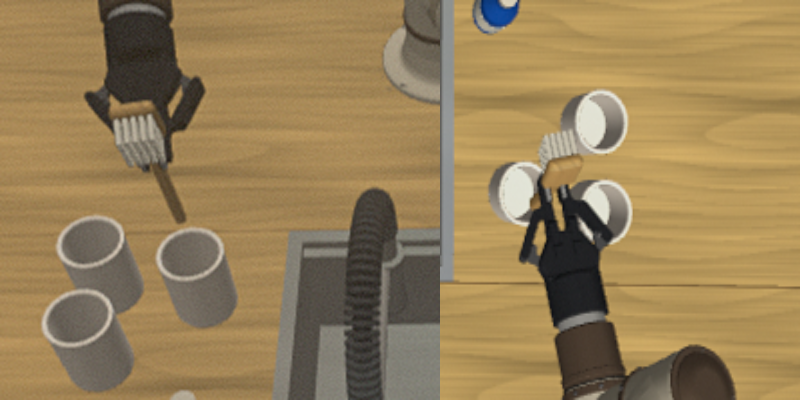

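The handle's low end is over the mouth of the leftmost holder (scene crop (183,218), with the holder at (195,275)), centred within about 6 mm. Shift slightly and lower.

Call:
servo_tool:
  plan:
    - [0.02, -0.007, 0, 0, 0, 0, 0]
    - [0, 0, -0.05, 0, 0, 0, 0]
    - [0, 0, -0.05, 0, 0, 0, 0]
    - [0, 0, -0.05, 0, 0, 0, 0]
    - [0, 0, -0.05, 0, 0, 0, 0]
    - [0, 0, -0.05, 0, 0, 0, 0]
    - [0, 0, -0.05, 0, 0, 0, 0]
    - [0, 0, -0.05, 0, 0, 0, 0]
    - [0, 0, -0.05, 0, 0, 0, 0]
    - [0, 0, 0, 0, 0, 0, 0]

```text
clock: 14.52
position: [496.5, -313.8, 180.1]
ee_rot: [-0.069, 0.809, 0.053, 0.581]
contact_force: [0.1, 0.3, -0.9]
gripper_width: 13.1
grasp_force: 58.8
```

Call:
servo_tool:
  plan:
    - [0, 0, -0.03, 0, 0, 0, 0]
    - [0, 0, -0.03, 0, 0, 0, 0]
    - [0, 0, -0.025, 0, 0, 0, 0]
    - [0, 0, -0.01, 0, 0, 0, 0]
    - [0, 0, 0, 0, 0, 0, 0]
    - [0, 0, 0, 0, 0, 0, 0]

```text
clock: 15.28
position: [496.1, -314.2, 152.6]
ee_rot: [-0.069, 0.809, 0.052, 0.582]
contact_force: [-0.8, -0.3, -0.3]
gripper_width: 12.9
grasp_force: 58.8
```

Call:
servo_tool:
  plan:
    - [0, 0, 0, 0, 0, 0, 0.4]
    - [0, 0, 0, 0, 0, 0, 0.4]
    - [0, 0, 0, 0, 0, 0, 0.7]
    - [0, 0, 0, 0, 0, 0, 1]
    - [0, 0, 0, 0, 0, 0, 1]
    - [0, 0, 0, 0, 0, 0, 1]
    - [-0.04, -0.007, 0.004, 0, 0, 0, 1]
    - [-0.06, -0.011, 0.01, 0, 0, 0, 1]
    - [-0.1, -0.018, 0.02, 0, 0, 0, 1]
    - [-0.1, -0.018, 0.02, 0, 0, 0, 1]
    - [-0.1, -0.018, 0.02, 0, 0, 0, 1]
    - [-0.1, -0.018, 0.02, 0, 0, 0, 1]
    - [0, 0, 0, 0, 0, 0, 1]

```text
clock: 16.9
position: [343.9, -342.0, 181.0]
ee_rot: [-0.068, 0.809, 0.051, 0.581]
contact_force: [0.7, -0.5, -0.0]
gripper_width: 85.3
grasp_force: 0.0
```

```bash
python3 - <<'E'
from h import *
i,W=grab("scene");save("s4.png",i);j,W2=grab("top");save("t4.png",j)
a=cv2.imread("pics/s4.png")[90:290,80:300]; b=cv2.imread("pics/t4.png")[200:380,420:620]
cv2.imwrite("pics/c4.png",np.hstack([cv2.resize(a,(440,400),interpolation=2),cv2.resize(b,(360,400))]))
go([330,-340,300],down(10))
E
```

```text
shift/300 [-0.051  0.005  0.397] rot/2 [-0.109  0.614  0.003] rows>= 7.9 j [-1.33  0.38 -0.41 -1.39 -1.29  0.75] [ 345.4 -341.4  180.8]
```

View pics/c4.png

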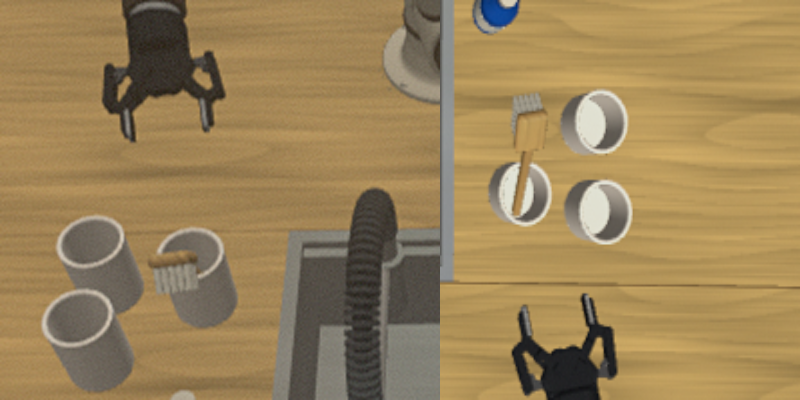

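The brush stands in the holder, bristles up, leaning on the rim (top crop handle (518,210) to head (530,130)); the gripper is clear. On to the pan.

Call:
servo_tool:
  plan:
    - [0, 0, 0.034, -0.011, 0.061, 0, 1]
    - [0, 0, 0.034, -0.011, 0.061, 0, 1]
    - [0, 0, 0.034, -0.011, 0.061, 0, 1]
    - [0, 0, 0.034, -0.011, 0.061, 0, 1]
    - [0, 0, 0.034, -0.011, 0.061, 0, 1]
    - [0, 0, 0.034, -0.011, 0.061, 0, 1]
    - [0, 0, 0.034, -0.011, 0.061, 0, 1]
    - [0, 0, 0.034, -0.011, 0.061, 0, 1]
    - [0, 0, 0.034, -0.011, 0.061, 0, 1]
    - [0, 0, 0.034, -0.011, 0.061, 0, 1]
    - [0.044, 0.163, 0, 0, 0, -0.016, 1]
    - [0.044, 0.163, 0, 0, 0, -0.016, 1]
    - [0.044, 0.163, 0, 0, 0, -0.016, 1]
    - [0.044, 0.163, 0, 0, 0, -0.016, 1]
    - [0.044, 0.163, 0, 0, 0, -0.016, 1]
    - [0.044, 0.163, 0, 0, 0, -0.016, 1]
    - [0.044, 0.163, 0, 0, 0, -0.016, 1]
    - [0.044, 0.163, 0, 0, 0, -0.016, 1]
    - [0.044, 0.163, 0, 0, 0, -0.016, 1]
    - [0.044, 0.163, 0, 0, 0, -0.016, 1]

```text
clock: 19.5
position: [477.5, 150.2, 282.2]
ee_rot: [0.073, 0.997, -0.002, 0.003]
contact_force: [1.6, 0.1, 0.1]
gripper_width: 85.4
grasp_force: 0.0
```

```bash
python3 - <<'E'
from h import *
i,W=grab("wrist");save("w5.png",i)
g=i.astype(int);X,Y,Z=W[...,0],W[...,1],W[...,2]
m=(Y>60)&(Y<215)&(X>350)&(X<660)
k=W[m&(Z>48)&(Z<76)&(g.max(-1)<60)&(X<510)]; 
if len(k)>20:
    l=line(k);t=(k[:,:2]-l[0])@l[2];print("handle",len(k),*l,l[0]+l[2]*t.min(),l[0]+l[2]*t.max(),np.median(k[:,2]))
r=W[m&(Z>62)&(Z<74)&(X>515)&(g.max(-1)>80)]
print("rim",len(r),*(fitcirc(r) if len(r)>20 else []))
for n in("scene","top"):
    V=np.load(n+".npz")["W"]; q=V[(V[...,2]>190)&(V[...,2]<300)&(abs(V[...,0]-510)<70)&(abs(V[...,1]+310)<50)]
    print(n,"brush head",len(q),q.mean(0),q.min(0),q.max(0))
go([477,148,200],down(-8))
E
```

```text
handle 1570 [443.056 153.144] -8.656902 [ 0.989 -0.151] [383.439 162.221] [504.443 143.798] 63.10388485791739
rim 1118 [580.202 131.68 ] 53.99774880595875
scene brush head 373 [ 562.994 -299.02   210.652] [ 526.18  -324.728  190.083] [ 579.911 -279.544  228.609]
top brush head 348 [ 549.793 -303.513  210.339] [ 520.707 -328.54   190.204] [ 577.975 -281.831  237.676]
shift/300 [-0.009 -0.022 -0.272] rot/2 [0.002 0.004 0.003] rows>= 1.5 j [ 0.64  0.14 -0.2   0.01 -1.22 -2.36] [479.6 154.6 281.6]
```

Call:
servo_tool:
  plan:
    - [-0.011, -0.022, 0, 0.002, 0.004, -0.003, 1]
    - [0, 0, -0.14, 0, 0, 0, 1]
    - [0, 0, -0.14, 0, 0, 0, 1]
    - [0, 0, -0.14, 0, 0, 0, 1]
    - [0, 0, -0.14, 0, 0, 0, 1]
    - [0, 0, -0.14, 0, 0, 0, 1]
    - [0, 0, 0, 0, 0, 0, 1]

```text
clock: 20.42
position: [472.1, 139.2, 70.1]
ee_rot: [0.077, 0.997, -0.003, -0.004]
contact_force: [1.1, -0.4, 0.3]
gripper_width: 85.5
grasp_force: 0.0
```

```bash
python3 - <<'E'
from h import *
go([476.5,148,36],down(-8.5))
E
```

```text
shift/300 [ 0.015  0.029 -0.114] rot/2 [ 0.002 -0.004  0.003] rows>= 0.6 j [ 0.62  0.36 -0.51 -0.   -0.71 -2.34] [472.1 139.2  70.1]
```

Call:
servo_tool:
  plan:
    - [0.015, 0.029, 0, 0.002, -0.004, 0.003, 1]
    - [0, 0, -0.06, 0, 0, 0, 1]
    - [0, 0, -0.054, 0, 0, 0, 1]
    - [0, 0, 0, 0, 0, 0, 1]
    - [0, 0, 0, 0, 0, 0, 0]
    - [0, 0, 0, 0, 0, 0, 0]
    - [0, 0, 0, 0, 0, 0, 0]
    - [0, 0, 0, 0, 0, 0, 0]
    - [0, 0, 0, 0, 0, 0, 0]
    - [0, 0, 0, 0, 0, 0, 0]
    - [0, 0, 0, 0, 0, 0, 0]

```text
clock: 21.8
position: [479.2, 150.0, 38.6]
ee_rot: [0.074, 0.997, 0.002, 0.003]
contact_force: [-2.8, -0.5, 5.6]
gripper_width: 14.9
grasp_force: 61.3
```

Call:
servo_tool:
  plan:
    - [0, 0, 0.03, 0, 0, 0, 0]
    - [0, 0, 0.06, 0, 0, 0, 0]
    - [0, 0, 0.09, 0, 0, 0, 0]
    - [0, 0, 0.1, 0, 0, 0, 0]
    - [0, 0, 0.1, 0, 0, 0, 0]
    - [0, 0, 0.07, 0, 0, 0, 0]
    - [0, 0, 0, 0, 0, 0, 0]
    - [0, 0, 0, 0, 0, 0, 0]

```text
clock: 22.8
position: [478.1, 149.6, 171.9]
ee_rot: [0.074, 0.997, 0.001, 0.002]
contact_force: [0.2, -0.1, -3.1]
gripper_width: 15.0
grasp_force: 60.3
```

```bash
cat >> h.py <<'E'
def rim():
    s=arm.read_state(); p0=s["position"]
    for n in("scene","top"):
        i,W=grab(n); g=i.astype(int); X,Y,Z=W[...,0],W[...,1],W[...,2]
        c=np.array([p0[0]+103,p0[1]-16]); d=np.hypot(X-c[0],Y-c[1])
        zt=p0[2]+19+13
        q=W[(abs(d-55)<12)&(abs(Z-zt)<18)&(X>p0[0]+50)]
        for _ in range(3):
            A=np.c_[q[:,:2]-c,np.ones(len(q))]; co=np.linalg.lstsq(A,q[:,2],rcond=None)[0]; e=q[:,2]-A@co; q=q[e>-3] if _<2 else q
        print(n,len(q),"rim",*fitcirc(q),"z",co[2],"slope deg x,y",np.degrees(co[:2]))
        save(n+"r%.0f.png"%(s["clock"]*10),i)
    print(p0,s["joints"],s["grasp_force"],s["contact_force"],s["wrist_torque"],s["clock"])
E
python3 - <<'E'
from h import *
rim()
i,W=grab("wrist");save("w6.png",i)
E
```

```text
scene 260 rim [581.661 135.378] 53.99116827533561 z 198.1528194448333 slope deg x,y [-0.453 -0.095]
top 135 rim [579.003 132.962] 54.00488664532222 z 201.0739686727343 slope deg x,y [ 0.752 -0.714]
[478.107 149.583 171.949] [ 0.628  0.228 -0.382  0.    -0.957 -2.347] 60.30442714691162 [ 0.18  -0.051 -3.082] [ 0.004  0.187 -0.043] 22.8
```

View pics/w6.png

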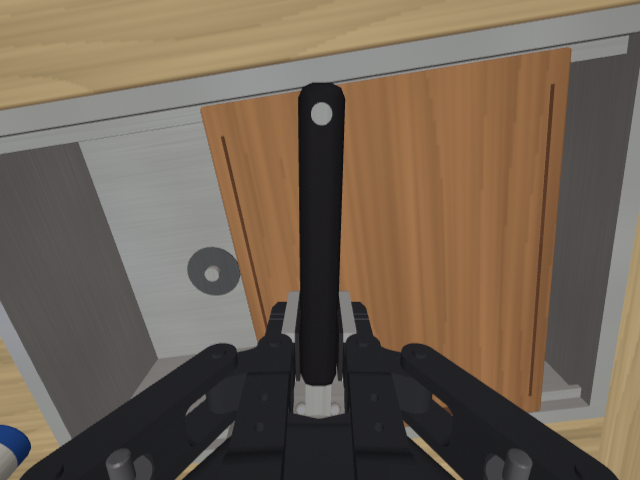

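The pan is held level by its handle: wrist view shows the handle centred between the pads at (320,340). Carry it under the nozzle.

Call:
servo_tool:
  plan:
    - [0.01, -0.03, 0, 0, 0, 0, 0]
    - [0.02, -0.06, 0, 0, 0, 0, 0]
    - [0.022, -0.065, 0, 0, 0, 0, 0]
    - [0.022, -0.065, 0, 0, 0, 0, 0]
    - [0.022, -0.065, 0, 0, 0, 0, 0]
    - [0.022, -0.065, 0, 0, 0, 0, 0]
    - [0.022, -0.065, 0, 0, 0, 0, 0]
    - [0.022, -0.065, 0, 0, 0, 0, 0]
    - [0.022, -0.06, 0, 0, 0, 0, 0]
    - [0.02, -0.045, 0, 0, 0, 0, 0]
    - [0.013, -0.03, 0, 0, 0, 0, 0]
    - [0, 0, 0, 0, 0, 0, 0]
    - [0, 0, 0, 0, 0, 0, 0]
    - [0, 0, 0, 0, 0, 0, 0]
    - [0, 0, 0, 0, 0, 0, 0]

```text
clock: 24.82
position: [544.2, -34.1, 173.4]
ee_rot: [0.073, 0.997, 0.002, 0.003]
contact_force: [-0.2, 0.3, -3.2]
gripper_width: 14.8
grasp_force: 60.3
```

```bash
python3 - <<'E'
from h import *
rim()
for n in("scene","top"):
    D=np.load(n+".npz");W=D["W"];X,Y,Z=W[...,0],W[...,1],W[...,2]
    s=W[(Z>256)&(Z<325)&(X>600)&(X<700)&(abs(Y+50)<40)]
    if len(s)>10: print(n,"head",len(s),s.min(0),s.max(0),*fitcirc(s))
    q=W[(Z>190)&(Z<300)&(abs(X-510)<70)&(abs(Y+310)<50)]; print("brush",len(q),q.mean(0))
a=np.load("scene.npz")["img"][150:390,90:410]; b=np.load("top.npz")["img"][150:330,280:520]
save("c7.png",np.hstack([cv2.resize(a,(430,322)),cv2.resize(b,(370,322))]))
E
```

```text
scene 155 rim [646.891 -47.743] 54.00994274759883 z 199.34224936577647 slope deg x,y [-0.939  0.963]
top 100 rim [644.858 -50.152] 54.155419317027615 z 203.74672776735162 slope deg x,y [-1.427  0.203]
[544.226 -34.068 173.425] [ 0.234  0.297 -0.277 -0.002 -0.989 -1.95 ] 60.28079867362976 [-0.199  0.326 -3.178] [0.046 0.151 0.014] 24.825
scene head 178 [644.432 -65.158 257.888] [666.725 -33.206 324.325] [648.931 -49.296] 14.205562805530578
brush 365 [ 563.069 -299.395  210.919]
top head 35 [626.65  -65.276 265.859] [650.465 -34.655 307.944] [644.381 -53.041] 17.328896994493714
brush 349 [ 549.814 -303.473  210.066]
```

View pics/c7.png

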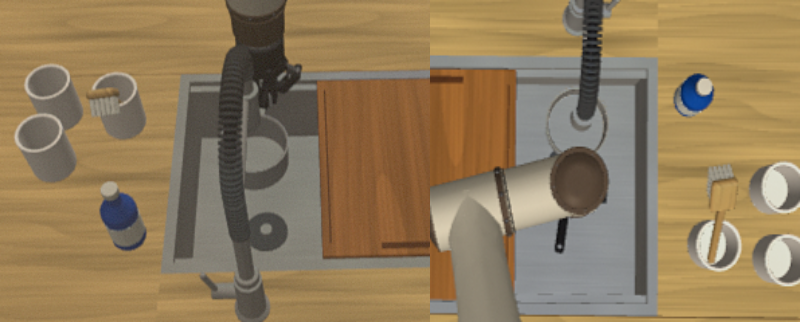

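The pan sits level and centred under the spray head (top crop (578,122)), with the rim about 52 mm below the nozzle. The tap hasn't moved and the brush is still standing. Handing in.

```bash
python3 -c "
from bench import arm
print(arm.job_done())"
```

```text
the job is handed in; nothing more can be done
None
```

The job is handed in; no verdict came back. At my last measurement the brush stood in the leftmost holder (bristles up, let go), and the pan was held level within a few mm of the nozzle's axis, rim about 5 cm below. The tap had not moved, and I touched neither the soap nor the mug.

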